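Push a lidded pan home through the flap of a holding hood

ROBOT

A 6-joint arm with a two-finger parallel gripper is mounted at the origin on the work surface. World frame = base frame: x ahead of the robot, y to its left, z up, the work surface at z = 0. Lengths are in m, angles in rad, forces in N, time in s.
With the tool pointing down it reaches from about 0.35 to 0.975 m from the base axis. Payload 4.9 kg.
Tool frame: the origin (TCP) lies midway between the tips of the shut fingers; the grasp point (between the pads) lies 19 mm behind it (manip.pinch_z is the distance from the TCP to the grasp point, in m); z points along the fingers, y is the direction in which the jaws open and shut (so a half turn about z gives the same grasp; the last joint's range is limited). The gripper opens to 85 mm and grips with 20 to 120 N. Pads are 22 mm wide; open, the fingers measure 114 mm over their backs; the gripper's body (76 mm by 85 mm) begins 54 mm behind the grasp point. The pads swing forward as they close: fully open they stand 13 mm farther back than shut.
Start: joints at [1.032, 0.053, 1.613, -0, 1.476, -0.119], TCP at [0.255, 0.571, 0.207] pointing down, gripper open.
Joint ranges: [-3.01, 3.01], [-1.01, 2.22], [0.06, 2.58], [-1.02, 4.17], [0.09, 2.62], [-3.14, 3.14]. Speed limits (rad/s): [2.57, 2.57, 3.14, 3.14, 3.14, 3.14].

INTERFACE

Orientations are given as a unit quaternion [w, x, y, z].
In Python, from plant import manip gives the robot as it stands.
- The arm moves only by the tool drive_tool, never from a script. Its argument "commands" is text: rows parted by semicolons, each of 5 numbers parted by spaces: the finger opening in mm, from 0 to 85.4, then the shift along the tool's x, y, z in units of 30 mm (1.0 is 30 mm), then the turn about the tool's z in degrees. A call has exactly 8 rows; each row shifts and turns the commanded pose from where the row before left it, along the tool's axes as they then stand; what a row does not reach is not made up. A row lasts 1/8 s, in which the tool goes at most 62.5 mm and 10.7 degrees, less where a joint would pass 70% of its speed; a pose out of reach is approached as far as the arm can. A call is refused whole if a number of a shift passes 1 or a number of a turn 10.7, either way. A call with a gripper value outside its range is refused whole. The fingers move at their own pace and stop on an object; the grip force is fixed at half the most. Time passes only in rows, so rows that do not move let the fingers close, or fill a call up. It gives the time, the measured TCP pose, the force and the opening at its end, in the units of the state.
- manip.state(): the state, without advancing time (a new reading comes with each control period).
- manip.grab_frame(name): name is "side" or "top"; returns the picture (420x560x3 uint8, red, green, blue); there is no depth.
- manip.camera_params(name): a dict with "fx", "fy", "cx", "cy" (pixels), "distortion" ([k1, k2, p1, p2, k3] as OpenCV has them; the pictures are not rectified), "xyz" and "orientation" of the camera in the world. Camera axes: x right, y down, z forward; pixel columns grow to the right and rows downward; lengths in m; the calibration is good to about 2 mm. A picture is of the moment at which its call begins. camera_params takes no time and is no camera call.
- manip.job_done(): hands the job in, once; it reports no verdict.
The state is a dict: "time": time; "joint_pos": joint angles; "joint_vel": joint speeds; "joint_efforts": joint torques, N m; "tool_pos": TCP position; "tool_rot": TCP orientation; "contact_force": force on the tool from outside, world axes, zero at the start; "ft_torque": the same for the moment, N m; "gripper_width": opening from 0.0 (shut) to 1.0 (fully open).
Only numpy, scipy, OpenCV 4.12 (cv2) and the standard library are available. Lean on these libraries where they do the work, as an engineer would, in place of code of your own. Each camera call takes 0.05 s, during which the arm holds its last target. There are 200 camera calls.

TASK

Slide the lidded pan that stands on the worktop by its long handle nose first through the flap of the hood's empty bay and on, fully home, until you feel it come up against the back stop, then let go so that the flap hangs shut behind the pan with the handle sticking out. Keep the pan flat on the worktop and push gently: do not ram it into the stop or against the hood. Leave the pan in the other bay and everything else on the worktop as they are.

Things in the scene. Friction and masses are not known exactly. Their poses are not given: they have to be found in the camera images.
- pan_mid (a point): The pan to be pushed: lidded steel pan on the worktop, 130 long (own x) x 100 wide x 46 mm high, upright corners rounded to 12 mm, about 0.4-0.6 kg, underside at z = 0. Point: middle of the pan, 23 mm up. Own +x points to the nose (goes in first), -x to the handle. Its nose is 65 mm ahead of this point, its rear wall 65 mm behind.
- pan_grip (a point): Grip point on that pan's handle, 225 mm behind pan_mid (own -x), 30 mm above the worktop. The handle is a level bar along own x, 18 wide x 18 mm high (its top at 39 mm), black from 110 to 245 mm behind pan_mid; the steel neck in front of it is 12 wide x 10 mm high. Axes as the pan's.
- hood: Steel holding hood, fixed, bottomless: pans slide in on the worktop. 260 deep (own x, +x goes into the bays) x 258 wide (y) x 150 mm high. Origin: at worktop height in the middle of the mouth front, on the divider between two equal bays (their middles 63 mm to either side). Each bay: 112 wide, mouth 74 mm high; flared cheeks at the outer sides reach 30 mm out in front of the mouth, the divider (14 mm) has a round nose.
- bay_a (a point): Middle of the mouth of the bay on the hood's +y side, at worktop height; own +x is the straight way in.
- bay_b (a point): Middle of the mouth of the bay on the hood's -y side, at worktop height; own +x is the straight way in. In the empty bay, a or b, a rigid steel stop 40 mm high is out of sight, set so that a pan fully home has its rear wall 59 to 99 mm inside the mouth (pan_mid 124 to 164 mm): not reported, to be felt.
- flap_a (a joint): Swing of bay a's flap, rad: 0 hanging shut, up to 1.45 swung inward and up. An aluminium leaf, 104 wide, 0.11 kg, hinged at the top 6 mm inside the mouth and 72 mm up, lower edge 18 mm above the worktop, opens inward only and falls shut by itself. A middle notch 44 wide, up to 50 mm above the worktop, lets a handle pass while the flap hangs shut. It drops once the pan's rear wall is over 54 mm inside.
- flap_b (a joint): Swing of bay b's flap, the same as flap_a. Forces: a pan drags with 2 to 6 N on the worktop and under the flap; some 5 to 8 N more tells that it has met the stop; pressing it against the stop or the hood with over 18 N counts as ramming.
- pan2_grip (a point): Grip point on the handle of a second, identical pan that already sits in one of the bays (this bay is taken, the other is empty); its handle sticks out of that bay's mouth by 81 to 121 mm. Leave it alone.
- rice_bowl: Bystander: blue china bowl, 124 across, 62 mm high; origin under its centre.
- mixing_bowl: Bystander: steel mixing bowl, 210 across, 90 mm high; origin under its centre.
- spatula: Bystander: white spatula lying flat, 260 mm long; origin under it, near its middle.
- soy_bottle: Bystander: amber bottle, 60 across, 165 mm high; origin under its centre.
- salt_jar: Bystander: glass jar, 58 across, 75 mm high; origin under its centre.
- cup: Bystander: white mug, 76 across, 80 mm high; origin under its centre.
- spare_lid: Bystander: spare pan lid lying flat, 124 x 94 mm, 12 mm high; origin under its centre.

How it is judged:
By the outcome, as a careful person would: the job done as asked, in the order asked, and still so for the second after the job is handed in, with the robot touching nothing.
It also fails if it takes over 61 s, if anything falls off the work surface, if the arm or the gripper's body presses on something with over 40 N, if the wrist force passes 120 N, or if a joint passes its speed limit or range.

## Working session

There is one attempt and no reset: what is moved stays moved. The work goes in short steps, Python scripts to look and compute and a tool call to move; the robot and the scene stay as the last step left them, time stands still between calls to the robot, and variables do not carry over. Pictures are saved under pics/ and viewed, about 8 in all and at most 12, crops included, and the job is handed in when it is done.

Besides the shell and the picture viewer there is one more tool, called as name(argument=value, ...) on one line, values as JSON. drive_tool: Moves the arm, as the interface text tells. Its arguments: {"type":"object","properties":{"commands":{"type":"string"}},"required":["commands"]}

```bash
ls; mkdir -p pics; python3 - <<'E'
from plant import manip
import cv2
for n in("side","top"):
    cv2.imwrite(f"pics/{n}0.png",manip.grab_frame(n)[:,:,::-1]); print(n,manip.camera_params(n))
print(manip.state(),manip.pinch_z)
E
```

```text
pics
side {'fx': 481.15198772944103, 'fy': 481.15198772944103, 'cx': 282.13361267153624, 'cy': 208.64772995541912, 'distortion': array([0.02413038, 0.        , 0.        , 0.        , 0.        ]), 'xyz': array([ 0.28445269, -1.10494696,  1.1424759 ]), 'orientation': array([-0.39124755,  0.91456675, -0.09083111,  0.04735752])}
top {'fx': 398.81859603563476, 'fy': 398.81859603563476, 'cx': 281.4696921642924, 'cy': 206.92045482041217, 'distortion': array([-0.07764942,  0.        ,  0.        ,  0.        ,  0.        ]), 'xyz': array([0.32003187, 0.02765283, 1.33167878]), 'orientation': array([-0.05267867,  0.70528112, -0.70467906,  0.05684114])}
{'time': 0.1, 'joint_pos': array([ 1.03199978e+00,  5.32838678e-02,  1.61415325e+00, -4.13987556e-05,
        1.47603924e+00, -1.18984481e-01]), 'joint_vel': array([-0.000384  , -0.00020686, -0.00385967, -0.00086338, -0.00237748,
       -0.00210147]), 'joint_efforts': array([-1.41254850e-04, -3.94907427e+01, -3.71361959e+01, -1.46210514e-04,
        3.93778275e-03,  2.17197208e-05]), 'tool_pos': array([0.25442544, 0.57019242, 0.2062924 ]), 'tool_rot': array([-2.84712243e-04,  2.08365968e-01,  9.78050477e-01, -8.98027236e-04]), 'contact_force': array([ 1.11914102,  0.19448725, -0.81497682]), 'ft_torque': array([ 0.00241523, -0.03322984, -0.03435788]), 'gripper_width': 0.9968610388252879} 0.0187
```

View pics/top0.png

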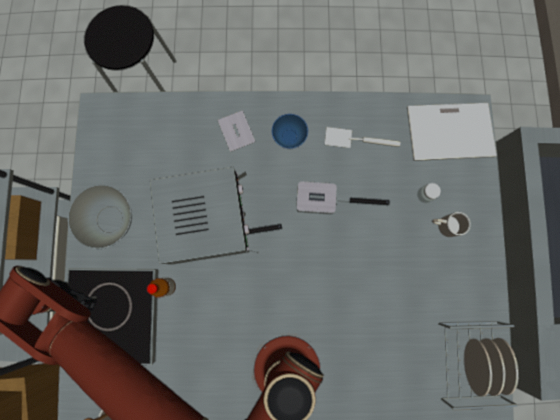

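View pics/side0.png

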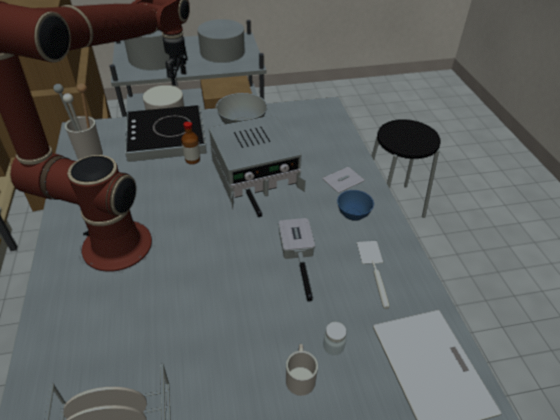

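```bash
python3 - <<'E'
import cv2
t=cv2.imread("pics/top0.png");s=cv2.imread("pics/side0.png")
a=cv2.resize(t[155:275,140:400],None,fx=3,fy=3,interpolation=cv2.INTER_CUBIC)
b=cv2.resize(s[110:310,190:350],None,fx=3.7,fy=3,interpolation=cv2.INTER_CUBIC)
cv2.imwrite("pics/c1.png",a);cv2.imwrite("pics/c2.png",b)
E
```

```text
(no output)
```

View pics/c1.png

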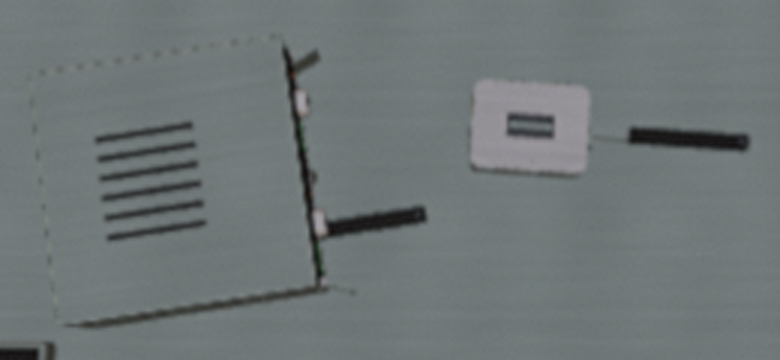

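View pics/c2.png

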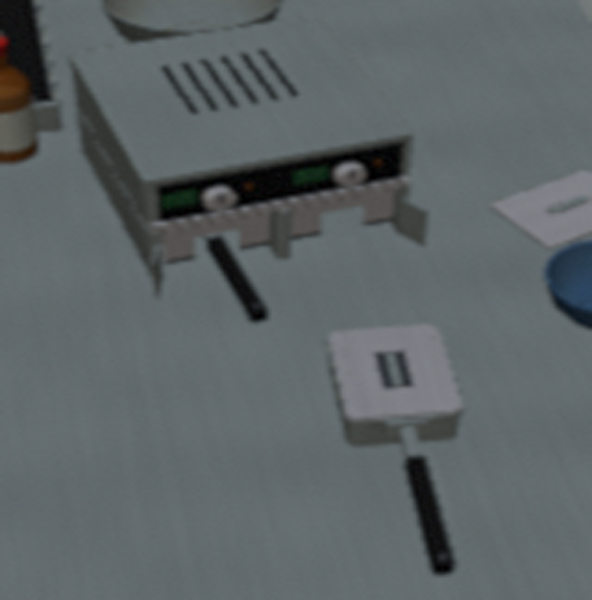

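```bash
cat > h.py <<'E'
import numpy as np, cv2
from scipy.spatial.transform import Rotation as R
from plant import manip
P={n:manip.camera_params(n) for n in("side","top")}
def ray(n,uv):
    p=P[n];K=np.array([[p['fx'],0,p['cx']],[0,p['fy'],p['cy']],[0,0,1]])
    q=cv2.undistortPoints(np.array([[uv]],float),K,p['distortion'])[0,0]
    w=p['orientation'];d=R.from_quat([w[1],w[2],w[3],w[0]]).apply([q[0],q[1],1]);return p['xyz'],d/np.linalg.norm(d)
def plane(n,uv,z): o,d=ray(n,uv);return o+d*(z-o[2])/d[2]
def tri(ut,us):
    a,d=ray('top',ut);b,e=ray('side',us)
    s,t=np.linalg.lstsq(np.c_[d,-e],b-a,rcond=None)[0];x,y=a+s*d,b+t*e
    return (x+y)/2,np.linalg.norm(x-y)
def proj(n,X):
    p=P[n];w=p['orientation'];r=R.from_quat([w[1],w[2],w[3],w[0]]).inv();K=np.array([[p['fx'],0,p['cx']],[0,p['fy'],p['cy']],[0,0,1]])
    return cv2.projectPoints(np.array([X],float),r.as_rotvec(),r.apply(-p['xyz']),K,p['distortion'])[0].ravel()
def blob(img,roi,lo,hi):
    x0,y0,x1,y1=roi;g=cv2.cvtColor(img[y0:y1,x0:x1],cv2.COLOR_BGR2GRAY)
    g=cv2.resize(g,None,fx=4,fy=4,interpolation=cv2.INTER_CUBIC);m=cv2.inRange(g,lo,hi)
    c=max(cv2.findContours(m,cv2.RETR_EXTERNAL,cv2.CHAIN_APPROX_NONE)[0],key=cv2.contourArea)
    f=lambda p:(np.array(p)+.5)/4-.5+[x0,y0]
    M=cv2.moments(c);b=cv2.boxPoints(cv2.minAreaRect(c))
    b=b[np.argsort(b[:,0])] if np.ptp(b[:,0])>np.ptp(b[:,1]) else b[np.argsort(b[:,1])]
    return f([M['m10']/M['m00'],M['m01']/M['m00']]),f(b[:2].mean(0)),f(b[2:].mean(0)),cv2.contourArea(c)/16
E
python3 - <<'E'
from h import *
np.set_printoptions(precision=4,suppress=True)
t=cv2.imread("pics/top0.png");s=cv2.imread("pics/side0.png")
ht=blob(t,(345,190,395,212),0,60);hs=blob(s,(292,255,322,305),0,60)
lt=blob(t,(285,170,345,225),150,255);ls=blob(s,(265,205,325,265),110,255)
h2t=blob(t,(249,215,290,245),0,60);h2s=blob(s,(242,185,266,220),0,60)
for n,a in zip("ht hs lt ls h2t h2s".split(),(ht,hs,lt,ls,h2t,h2s)):print(n,*a)
print("handle",tri(ht[0],hs[0]),[tri(ht[i],hs[i]) for i in(1,2)])
print("handle@39mm",[plane('top',ht[i],.039) for i in(1,2)],"side@.036",[plane('side',hs[i],.036) for i in (1,2)])
print("lid top",[plane('top',lt[i],.046) for i in(0,1,2)])
print("h2",tri(h2t[0],h2s[0]),[plane('top',h2t[i],.039) for i in(1,2)],[plane('side',h2s[i],.036) for i in(1,2)])
T=lambda x,y:(x/3-.33+140,y/3-.33+155)
S=lambda x,y:((x+.5)/3.7-.5+190,y/3-.33+110)
fl=tri(T(322,290),S(152,182));fr=tri(T(285,42),S(410,135));bl=tri(T(62,325),S(75,62))
k1=tri(T(319,222),S(219,197));k2=tri(T(302,102),S(349,173))
print("corners",fl,fr,bl,np.linalg.norm(fl[0]-fr[0]),np.linalg.norm(fl[0]-bl[0]));print("knobs",k1,k2)
print("top@.15",[plane('top',T(*q),.15) for q in((322,290),(285,42),(62,325),(32,75))])
E
```

```text
ht [368.9775 200.9673] [349.4267 199.6074] [388.6669 202.2528] 178.4375
hs [305.6197 281.6397] [301.2118 261.8279] [309.8765 300.8191] 225.15625
lt [315.9742 202.9116] [307.1165 202.517 ] [324.8775 203.5827] 18.09375
ls [296.2521 233.0654] [293.5392 217.0005] [299.5307 248.9552] 920.5
h2t [264.7905 228.5152] [248.3035 231.0173] [281.1079 226.0132] 148.84375
h2s [253.6944 202.842 ] [246.625 188.875] [260.375 216.375] 143.40625
handle (array([ 0.5448, -0.2725,  0.0244]), np.float64(0.00011933860919628763)) [(array([ 0.5474, -0.2051,  0.0342]), np.float64(0.000461091088534347)), (array([ 0.5408, -0.3393,  0.0231]), np.float64(9.378588698722845e-05))]
handle@39mm [array([ 0.5468, -0.2043,  0.039 ]), array([ 0.5382, -0.3349,  0.039 ])] side@.036 [array([ 0.5467, -0.2066,  0.036 ]), array([ 0.5378, -0.3481,  0.036 ])]
lid top [array([ 0.5344, -0.0928,  0.046 ]), array([ 0.5357, -0.0638,  0.046 ]), array([ 0.5322, -0.1219,  0.046 ])]
h2 (array([0.45  , 0.0744, 0.0373]), np.float64(0.0021771597947330573)) [array([0.4426, 0.1279, 0.039 ]), array([0.4591, 0.0212, 0.039 ])] [array([0.4364, 0.1507, 0.036 ]), array([0.46  , 0.0073, 0.036 ])]
corners (array([0.3779, 0.1221, 0.1494]), np.float64(0.011868029673626003)) (array([0.6251, 0.1635, 0.148 ]), np.float64(0.00403046833123908)) (array([0.3386, 0.383 , 0.135 ]), np.float64(0.00369683069961916)) 0.250657332853832 0.26417735777419765
knobs (array([0.4431, 0.1292, 0.1135]), np.float64(0.0005541810384040581)) (array([0.5675, 0.1486, 0.1141]), np.float64(0.00036226701220612575))
top@.15 [array([0.3719, 0.1224, 0.15  ]), array([0.6225, 0.1634, 0.15  ]), array([0.3365, 0.3786, 0.15  ]), array([0.5884, 0.4211, 0.15  ])]
```

```bash
python3 - <<'E'
from h import *
np.set_printoptions(precision=4,suppress=True)
t=cv2.imread("pics/top0.png");s=cv2.imread("pics/side0.png")
for th in(110,120,130,140):
    lt=blob(t,(285,170,345,225),th,255);print(th,lt[3],[plane('top',lt[i],.046)[:2] for i in(0,1,2)])
th=np.radians(98.8);hx=np.array([np.cos(th),np.sin(th),0]);hy=np.array([-hx[1],hx[0],0])
O=np.array([.5053,.1389,0])-np.array([0,0,0])+.005*hx; O[2]=0
H=lambda x,y,z:O+hx*x+hy*y+[0,0,z]
pts=[H(0,sy*129,150) if 0 else H(0,sy*.129,.15) for sy in(1,-1)]+[H(.26,sy*.129,.15) for sy in(1,-1)]
for y0 in(.063,-.063):
    pts+=[H(.006,y0+a,.05) for a in(-.022,.022)]+[H(.006,y0+a,.018) for a in(-.052,.052,-.022,.022)]
pts+=[H(0,0,0),H(-.03,-.129,0),H(-.03,.129,0)]
out=[]
for n,im,(x0,y0,x1,y1),k in(("top",t,(145,160,275,270),4),("side",s,(200,120,315,225),4)):
    c=cv2.resize(im[y0:y1,x0:x1],None,fx=k,fy=k,interpolation=cv2.INTER_CUBIC)
    for p in pts:
        u=(proj(n,p)-[x0,y0]+.5)*k;cv2.circle(c,tuple(int(round(v)) for v in u),2,(0,0,255),-1)
    cv2.imwrite(f"pics/o_{n}.png",c)
E
```

```text
110 3256.9375 [array([ 0.5541, -0.0878]), array([0.5539, 0.0098]), array([ 0.5542, -0.1866])]
120 1195.4375 [array([ 0.5585, -0.0945]), array([ 0.5698, -0.0283]), array([ 0.5616, -0.1622])]
130 1088.84375 [array([ 0.556 , -0.0943]), array([ 0.56  , -0.0295]), array([ 0.5527, -0.1585])]
140 1021.15625 [array([ 0.5555, -0.0942]), array([ 0.5597, -0.0312]), array([ 0.5516, -0.1568])]
```

View pics/o_side.png

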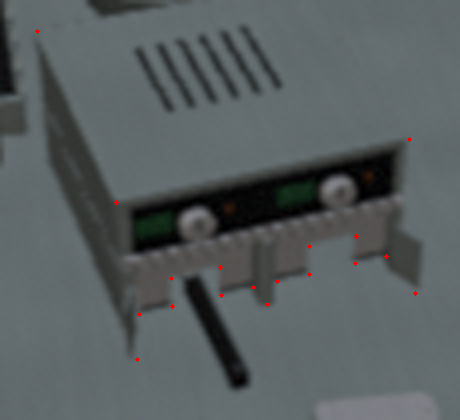

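drive_tool(commands="85 0 0 -1 0; 85 -0.5 -1 -0.5 0; 85 -0.7 -1 0 0; 85 -0.9 -1 0 0; 85 -0.9 -1 0 0; 85 -0.9 -1 0 0; 85 -0.9 -1 0 0; 85 -0.9 -1 0 0")

```text
time: 1.1
tool_pos: [0.3252, 0.3079, 0.2519]
tool_rot: [-0.0, 0.208, 0.978, -0.0]
contact_force: [0.7, 0.5, -0.4]
gripper_width: 0.992
```

drive_tool(commands="85 -0.94 -1 0 0; 85 -0.94 -1 0 0; 85 -0.94 -1 0 0; 85 -0.94 -1 0 0; 85 -0.94 -1 0 0; 85 -0.94 -1 0 0; 85 -0.94 -1 0 0; 85 -0.94 -1 0 0")

```text
time: 2.1
tool_pos: [0.4335, -0.0032, 0.252]
tool_rot: [-0.0, 0.208, 0.978, 0.0]
contact_force: [-0.3, 0.4, 0.8]
gripper_width: 0.995
```

drive_tool(commands="85 -0.94 -1 0 0; 85 -0.94 -1 0 0; 85 -0.94 -1 0 0; 85 -0.94 -1 0 0; 85 -0.94 -1 0 0; 85 -0.94 -1 0 0; 85 -0.94 -1 0 0; 85 -0.94 -1 0 0")

```text
time: 3.1
tool_pos: [0.5417, -0.3141, 0.2517]
tool_rot: [-0.0, 0.208, 0.978, 0.0]
contact_force: [1.1, 0.5, -0.6]
gripper_width: 0.991
```

drive_tool(commands="85 0 0 0.5 10; 85 0 0 0.5 10; 85 0 0 0.5 10; 85 0 0 0.5 10; 85 0 0 0.5 10; 85 0 0 0.5 10; 85 0 0 0.5 9.8; 85 0 0 0 0")

```text
time: 4.1
tool_pos: [0.5404, -0.3121, 0.1451]
tool_rot: [-0.002, 0.73, 0.684, -0.0]
contact_force: [-1.4, 0.5, -0.9]
gripper_width: 0.997
```

drive_tool(commands="85 -0.2 0 1 0; 85 0 0 1 0; 85 0 0 1 0; 85 0 0 0.7 0; 85 0 0 0.4 0; 85 0 0 0.3 0; 85 0 0 0 0; 85 0 0 0 0")

```text
time: 5.1
tool_pos: [0.5419, -0.3194, 0.0164]
tool_rot: [0.001, 0.73, 0.683, 0.0]
contact_force: [-0.7, 0.6, -1.1]
gripper_width: 0.993
```

drive_tool(commands="40 0 0 0 0; 30 0 0 0 0; 15 0 0 0 0; 10 0 0 0 0; 10 0 0 0 0; 10 0 0 0 0; 10 0 0 0 0; 10 0 0 0 0")

```text
time: 6.1
tool_pos: [0.5413, -0.319, 0.0155]
tool_rot: [0.0, 0.73, 0.683, -0.0]
contact_force: [-0.4, -0.8, 0.7]
gripper_width: 0.115
```

```bash
cat > look.py <<'E'
from h import *
import sys
def pan(t):
    lt=blob(t,tuple(int(v) for v in sys.argv[2:6]),135,255)
    c,a,b=[plane('top',lt[i],.046)[:2] for i in(0,1,2)];return lt[3],c,a,b
k=sys.argv[1]
for n in("top","side"): cv2.imwrite(f"pics/{n}{k}.png",manip.grab_frame(n)[:,:,::-1])
t=cv2.imread(f"pics/top{k}.png");A,c,a,b=pan(t);d=(a-b) if a[1]>b[1] else b-a
th=np.degrees(np.arctan2(d[1],d[0]));v=c-[.5668,.1534];r=np.radians(98.8);hx=np.array([np.cos(r),np.sin(r)])
st=manip.state();q=st['tool_rot']
print("area",A,"len",np.linalg.norm(d),"mid",c,"head",th,"in-bay x,y",v@hx,v@[-hx[1],hx[0]])
w=st['tool_pos'][:2]-[.5668,.1534]
print("tool",st['tool_pos'],"head",2*np.degrees(np.arctan2(q[2],q[1])),"x,y",w@hx,w@[-hx[1],hx[0]],st['contact_force'],st['ft_torque'],st['gripper_width'],st['time'])
E
python3 look.py 1 285 170 345 225
```

```text
area 1147.5 len 0.13379120461762897 mid [ 0.55668941 -0.09454887] head 86.16692591657801 in-bay x,y -0.24348333138969525 0.04792424030700478
tool [ 0.5413021  -0.31899373  0.01548115] head 86.14750062140455 x,y -0.4629320757335545 0.09746729373004492 [1.43418272 0.13234153 0.32125855] [ 0.02116512  0.0769381  -0.00946709] 0.11562961403537546 6.2
```

```bash
python3 - <<'E'
import cv2
t=cv2.imread("pics/top1.png");s=cv2.imread("pics/side1.png")
a=cv2.resize(t[140:290,280:430],(400,400),interpolation=cv2.INTER_CUBIC)
b=cv2.resize(s[200:320,250:370],(400,400),interpolation=cv2.INTER_CUBIC)
cv2.imwrite("pics/c3.png",cv2.hconcat([a,b]))
E
```

```text
(no output)
```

View pics/c3.png

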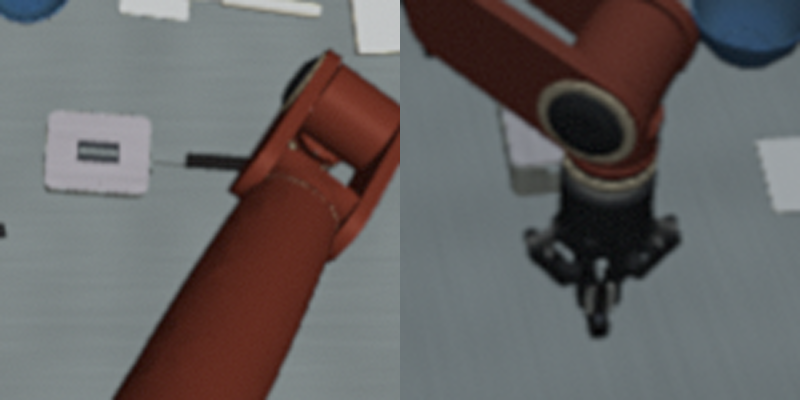

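drive_tool(commands="0 0 0 0 0; 0 0 0 0 0; 0 0 0 0 0; 0 0 0 0 0; 0 0 0 0 0; 0 0 0 0 0; 0 0 0 0 0; 0 0 0 0 0")

```text
time: 7.2
tool_pos: [0.5413, -0.319, 0.0154]
tool_rot: [0.0, 0.73, 0.683, -0.0]
contact_force: [0.4, 0.2, -0.2]
gripper_width: 0.002
```

```bash
python3 - <<'E'
from h import *
np.set_printoptions(precision=4,suppress=True)
s=manip.grab_frame("side")[:,:,::-1].copy();cv2.imwrite("pics/side2.png",s)
st=manip.state();print(st['tool_pos'],st['gripper_width'],st['contact_force'])
x0,y0=285,240;k=8
c=cv2.resize(s[y0:y0+75,x0:x0+75],None,fx=k,fy=k,interpolation=cv2.INTER_CUBIC);c=cv2.convertScaleAbs(c,alpha=1.8,beta=10)
d=np.array([.0663,.9978,0]);m=np.array([.5562,-.0944,0]);n=np.array([-d[1],d[0],0])
tp=st['tool_pos']
for p,col in [(tp,(0,0,255)),(tp+[0,0,.0187],(0,255,0))]+[(m-d*l+n*w+[0,0,z],(255,255,0)) for l in(.205,.245) for w in(-.009,.009) for z in(.021,.039)]:
    u=(proj("side",p)-[x0,y0]+.5)*k;cv2.circle(c,tuple(int(round(v)) for v in u),3,col,-1)
cv2.imwrite("pics/c4.png",c)
E
```

```text
[ 0.5413 -0.319   0.0154] -0.0013018911244509822 [-1.2663  0.3651  0.465 ]
```

View pics/c4.png

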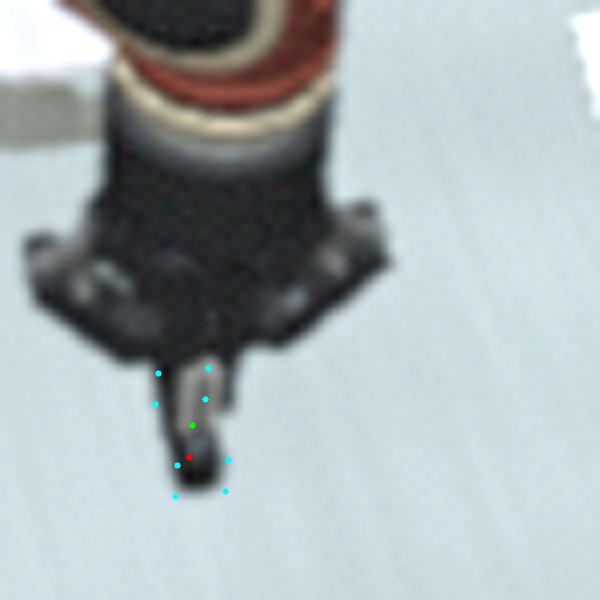

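drive_tool(commands="0 -0.1 0 0 0; 0 -0.1 0 0 0; 0 -0.1 0 0 0; 0 -0.1 0 0 0; 0 -0.1 0 0 0; 0 -0.1 0 0 0; 0 -0.1 0 0 0; 0 -0.1 0 0 0")

```text
time: 8.25
tool_pos: [0.5397, -0.3431, 0.0154]
tool_rot: [0.0, 0.73, 0.683, 0.0]
contact_force: [-0.0, -0.5, 1.0]
gripper_width: 0.003
```

```bash
python3 look.py 3 285 170 345 225
```

```text
area 1150.53125 len 0.13373538806410987 mid [ 0.55672498 -0.09453355] head 86.1669076387541 in-bay x,y -0.2434736316149292 0.04788674578165365
tool [ 0.53965754 -0.34324903  0.01545588] head 86.12925943996979 x,y -0.48665025726753863 0.10280321467871234 [0.10402609 1.34082934 0.88829766] [0.00887753 0.01079674 0.00733055] -0.00029075246430754063 8.35
```

```bash
python3 - <<'E'
from h import *
s=cv2.imread("pics/side3.png");tp=manip.state()['tool_pos']
x0,y0=270,235;k=6
c=cv2.resize(s[y0:y0+90,x0:x0+90],None,fx=k,fy=k,interpolation=cv2.INTER_CUBIC);c=cv2.convertScaleAbs(c,alpha=2,beta=20)
for dz,col in((0,(0,0,255)),(.03,(0,255,0)),(.06,(255,255,0))):
    u=(proj("side",tp+[0,0,dz])-[x0,y0]+.5)*k;cv2.circle(c,tuple(int(round(v)) for v in u),3,col,-1)
cv2.imwrite("pics/c5.png",c)
E
```

```text
(no output)
```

View pics/c5.png

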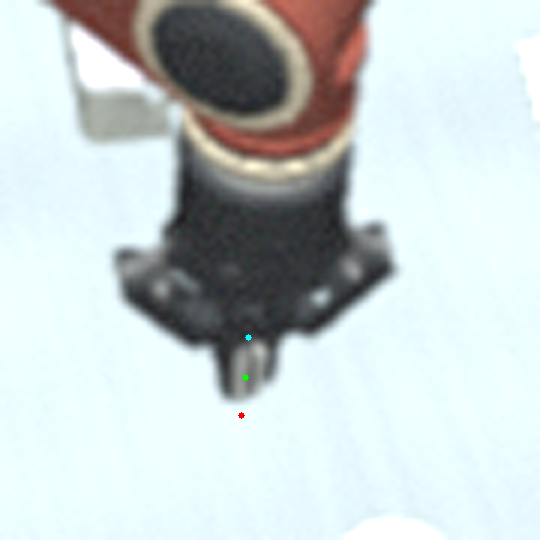

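drive_tool(commands="0 -0.4 0 0 0; 0 -0.4 0 0 0; 0 0 0 0.1 0; 0 0 0 0.1 0; 0 0 0 0.1 0; 0 0 0 0.1 0; 0 0 0 0 0; 0 0 0 0 0")

```text
time: 9.35
tool_pos: [0.5381, -0.3668, 0.0035]
tool_rot: [0.0, 0.73, 0.683, -0.0]
contact_force: [-0.1, -0.4, -0.3]
gripper_width: -0.004
```

```bash
python3 - <<'E'
from h import *
np.set_printoptions(precision=4,suppress=True)
s=manip.grab_frame("side")[:,:,::-1].copy();cv2.imwrite("pics/side4.png",s);st=manip.state();print(st['tool_pos'],st['contact_force'])
g=cv2.cvtColor(s,cv2.COLOR_BGR2GRAY)
u=proj("side",st['tool_pos']);print("proj tcp",u)
x,y=int(u[0]),int(u[1])
print(g[y-18:y+8,x-8:x+9])
for dz in(0,.01,.02,.03):print(dz,proj("side",st['tool_pos']+[0,-.011,dz]))
E
```

```text
[ 0.5382 -0.3669  0.0036] [-0.5076  0.5361 -0.1251]
proj tcp [310.9962 313.13  ]
[[ 31  33  30  27  32  24  20  20  20  18  19  23  24  19  16  15  17]
 [ 30  34  33  31  33  25  20  17  20  15  19  22  26  19  16  17  19]
 [ 29  32  34  36  30  26  19  20  18  21  16  24  23  16  16  17  16]
 [ 20  27  30  31  30  27  21  14  14  20  15  20  21  13  16  15  15]
 [ 17  19  23  22  21  22  19  15  11  18  18  18  16  16  19  15  23]
 [ 12  13  18  15  14  13  16  17  17  18  18  20  15  12  15  22  49]
 [ 28  15  22  33  33  20  10  15  16  15  24  37  42  27  17  33  77]
 [ 69  55  63  76  72  42  18  16  24  35  47  67  78  50  23  50  92]
 [107 104 106 108  96  52  15  17  38  65  74  71  80  60  34  63 101]
 [118 119 119 119 102  57  18  22  50  74  73  58  69  60  39  76 111]
 [118 118 118 117 104  64  21  23  50  71  64  54  65  55  41  82 113]
 [119 118 118 118 107  73  29  25  52  69  58  53  65  53  43  82 113]
 [117 117 117 118 113  90  44  26  52  69  53  52  64  58  61  91 112]
 [117 117 117 118 117 101  69  50  57  67  53  52  73  79  92 108 115]
 [117 118 118 117 116 108
[... 224 characters left out ...]
8 118 117 115 115 116 115 114 115]
 [116 116 116 117 116 116 116 116 118 120 117 116 116 115 113 115 115]
 [115 117 116 116 116 116 116 116 116 117 117 115 114 115 116 114 114]
 [116 115 116 116 115 115 116 115 115 117 117 115 114 115 115 114 113]
 [114 115 115 115 116 116 115 115 116 115 117 114 114 115 115 114 114]
 [116 115 115 116 116 116 116 113 115 116 116 116 114 114 113 113 114]
 [115 115 116 116 115 115 115 114 115 115 116 116 115 114 114 114 112]
 [114 114 115 114 116 115 115 114 114 114 115 115 115 113 114 114 113]
 [114 114 114 115 115 115 115 113 114 114 115 115 115 113 113 114 113]]
0 [311.9702 316.4255]
0.01 [312.1795 314.3595]
0.02 [312.3909 312.2723]
0.03 [312.6046 310.1636]
```

drive_tool(commands="0 0 0 0.05 0; 0 0 0 0.05 0; 0 0 0 0.05 0; 0 0 0 0.05 0; 0 0 0 0.05 0; 0 0 0 0.05 0; 0 0 0 0.05 0; 0 0 0 0 0")

```text
time: 10.4
tool_pos: [0.5379, -0.3667, -0.0073]
tool_rot: [-0.0, 0.73, 0.683, -0.0]
contact_force: [0.9, -0.6, 0.5]
gripper_width: -0.002
```

drive_tool(commands="0 0 0 0.05 0; 0 0 0 0.05 0; 0 0 0 0.05 0; 0 0 0 0.05 0; 0 0 0 0 0; 0 0 0 0 0; 0 0 0 0 0; 0 0 0 0 0")

```text
time: 11.4
tool_pos: [0.5381, -0.3669, -0.013]
tool_rot: [0.0, 0.73, 0.683, -0.0]
contact_force: [-0.3, 0.2, 0.4]
gripper_width: 0.001
```

drive_tool(commands="0 0 0 0.03 0; 0 0 0 0.03 0; 0 0 0 0.03 0; 0 0 0 0.03 0; 0 0 0 0.03 0; 0 0 0 0 0; 0 0 0 0 0; 0 0 0 0 0")

```text
time: 12.4
tool_pos: [0.5381, -0.3669, -0.0175]
tool_rot: [0.0, 0.73, 0.683, 0.0]
contact_force: [0.6, 0.1, 0.3]
gripper_width: 0.001
```

```bash
python3 - <<'E'
from h import *
np.set_printoptions(precision=4,suppress=True)
s=manip.grab_frame("side")[:,:,::-1].copy();st=manip.state();print(st['tool_pos'],st['contact_force'])
g=cv2.cvtColor(s,cv2.COLOR_BGR2GRAY)
print(g[296:324,304:322])
E
```

```text
[ 0.5381 -0.3669 -0.0175] [-0.1392  0.232   0.1897]
[[ 17  20  15  18  22  20  19  16  15  17  17  13  14  15  19  19  14  13]
 [ 21  17  13  17  18  20  14  17  15  17  13  20  15  14  15  14  16  18]
 [ 35  34  25  13  18  16  19  16  15  17  19  19  13  16  17  14  22  26]
 [ 40  45  34  21  16  17  14  17  16  18  17  17  15  20  16  20  24  34]
 [ 35  38  34  22  14  20  19  15  21  22  25  16  15  15  18  20  27  33]
 [ 33  33  34  24  17  16  22  12  21  24  26  17  16  18  19  19  21  28]
 [ 32  32  32  24  17  21  19  18  22  23  24  18  15  18  17  18  21  26]
 [ 26  29  26  23  14  16  18  15  17  17  20  16  11  15  16  18  23  19]
 [ 18  23  23  16  17  17  17  16  18  16  12  13  15  18  38  57  59  42]
 [ 18  21  20  17  13  18  18  21  23  22  19  16  19  43  77 103 101  83]
 [ 42  54  51  28  14  15  21  25  39  45  37  20  27  64 101 116 116 110]
 [ 85  94  75  35  14  16  29  42  54  67  66  37  36  76 111 119 118 117]
 [111 110  84  38  13  26  48  60  56  64  69  42  41  84 113 117 117 118]
 [119 116  94  45  13  34  60  66  55  56  64  45  50  90 113 116 116 117
[... 352 characters left out ...]
116 115 115 115 114 115]
 [116 116 117 116 113 106 100 103 103 104 109 115 115 115 114 113 113 115]
 [115 116 116 116 115 114 112 115 117 115 115 115 115 113 114 113 113 115]
 [116 117 115 116 115 115 116 117 117 116 116 114 115 114 114 114 113 113]
 [114 115 116 116 115 114 115 115 117 116 113 115 116 114 114 114 113 112]
 [114 116 116 116 114 115 114 113 115 115 115 113 114 114 112 113 114 114]
 [114 115 114 114 115 114 114 113 115 115 114 113 112 114 113 114 114 114]
 [113 114 116 115 115 114 114 114 114 114 115 113 114 113 113 113 113 113]
 [113 114 114 114 114 114 113 114 114 114 114 113 113 114 113 114 113 113]
 [113 114 113 114 114 113 114 114 112 115 115 114 114 112 114 113 114 114]]
```

drive_tool(commands="85 0 0 0 0; 85 0 0 0 0; 85 0 0 0 0; 85 0.3 0 0 0; 85 0.4 0 0 0; 85 0.4 0 0 0; 85 0.4 0 0 0; 85 0.1 0 0 0")

```text
time: 13.45
tool_pos: [0.5413, -0.3178, -0.0177]
tool_rot: [-0.0, 0.73, 0.683, -0.0]
contact_force: [-0.6, -0.0, -0.1]
gripper_width: 0.994
```

drive_tool(commands="5 0 0 0 0; 5 0 0 0 0; 5 0 0 0 0; 5 0 0 0 0; 5 0 0 0 0; 5 0 0 0 0; 5 0 0 0 0; 5 0 0 0 0")

```text
time: 14.45
tool_pos: [0.5413, -0.3193, -0.0174]
tool_rot: [0.0, 0.73, 0.683, -0.0]
contact_force: [-1.4, -1.7, 0.8]
gripper_width: 0.201
```

drive_tool(commands="5 0.01 0.2 0 -0.79; 5 0.01 0.2 0 -0.79; 5 0.01 0.2 0 -0.79; 5 0.01 0.2 0 -0.79; 5 0.01 0.2 0 -0.79; 5 0.01 0.2 0 -0.79; 5 0.01 0.2 0 -0.79; 5 0.01 0.2 0 -0.79")

```text
time: 15.45
tool_pos: [0.5897, -0.3175, -0.0176]
tool_rot: [0.0, 0.691, 0.722, -0.0]
contact_force: [-3.9, -1.1, 1.4]
gripper_width: 0.198
```

drive_tool(commands="5 0.01 0.2 0 -0.79; 5 0.01 0.2 0 -0.79; 5 0.01 0.2 0 -0.79; 5 0.01 0.2 0 -0.79; 5 0.01 0.2 0 -0.79; 5 0.01 0.2 0 -0.79; 5 0.01 0.2 0 -0.79; 5 0.01 0.2 0 -0.79")

```text
time: 16.45
tool_pos: [0.6373, -0.3107, -0.0176]
tool_rot: [0.0, 0.651, 0.759, -0.0]
contact_force: [-4.1, -0.0, 1.1]
gripper_width: 0.2
```

```bash
python3 look.py 5 275 150 345 220
```

```text
area 2452.5625 len 0.23122601481242763 mid [ 0.63167412 -0.0562712 ] head 90.15619950842152 in-bay x,y -0.2171278473960838 -0.032033719384677826
tool [ 0.63778428 -0.31052375 -0.01742329] head 98.80365270147665 x,y -0.46932220988240897 0.0008250811881120186 [-1.80818311 -0.92695804  1.23006422] [-0.09580286  0.40871118  0.50261399] 0.19854422042180528 16.55
```

```bash
python3 - <<'E'
from h import *
t=cv2.imread("pics/top5.png")
print(proj("top",[.6034,-.0865,.046]))
r=np.radians(98.8);hx=np.array([np.cos(r),np.sin(r)])
for th in(130,135,140,145,150):
    l=blob(t,(288,155,340,208),th,255);c,a,b=[plane('top',l[i],.046)[:2] for i in(0,1,2)];d=a-b;v=c-[.5668,.1534]
    print(th,l[3],c,np.linalg.norm(d),np.degrees(np.arctan2(d[1],d[0])),v@hx,v@[-hx[1],hx[0]])
E
```

```text
[313.79177724 182.27972867]
130 2702.65625 [ 0.60761981 -0.08481913] 0.1782602106755891 -0.7348728149411898 -0.2416597583593326 -0.0038951456678806558
135 1664.0 [ 0.62334566 -0.08011113] 0.1714063099847137 90.15662412275753 -0.2394130075218307 -0.020156126849162907
140 1113.71875 [ 0.60159786 -0.0887294 ] 0.13188088847136173 100.24357680804685 -0.24460272344878795 0.0026541403675234727
145 1083.65625 [ 0.60119476 -0.08861494] 0.12997013901146223 100.18099377655945 -0.24442794395980186 0.003034982215980938
150 1055.4375 [ 0.60098014 -0.08852496] 0.12855040957053768 100.62498823474668 -0.24430618919801622 0.003233308698371092
```

drive_tool(commands="5 0 0 0 0.8; 5 0.4 -0.006 0 0; 5 0.5 -0.007 0 0; 5 0.5 -0.007 0 0; 5 0.5 -0.007 0 0; 5 0.5 -0.007 0 0; 5 0.5 -0.007 0 0; 5 0.3 -0.004 0 0")

```text
time: 17.55
tool_pos: [0.6222, -0.2148, -0.0174]
tool_rot: [0.0, 0.656, 0.755, 0.0]
contact_force: [-0.7, -2.9, 0.6]
gripper_width: 0.2
```

```bash
cat > look2.py <<'E'
from h import *
import sys
k=sys.argv[1];t=manip.grab_frame("top")[:,:,::-1].copy();cv2.imwrite(f"pics/top{k}.png",t)
st=manip.state();q=st['tool_rot'];r=np.radians(98.8);hx=np.array([np.cos(r),np.sin(r)]);hy=np.array([-hx[1],hx[0]])
w=st['tool_pos'][:2]-[.5668,.1534];x=w@hx+.225
print("tool head",2*np.degrees(np.arctan2(q[2],q[1])),"mid x",x,"y",w@hy,"F along,lat,z",st['contact_force'][:2]@hx,st['contact_force'][:2]@hy,st['contact_force'][2],st['gripper_width'],st['time'])
u=proj("top",[*(np.array([.5668,.1534])+hx*x),.046]);x0,y0,x1,y1=[int(v) for v in(u[0]-27,u[1]-24,u[0]+27,u[1]+24)]
for th in(140,145,150):
    l=blob(t,(x0,y0,x1,y1),th,255);c,a,b=[plane('top',l[i],.046)[:2] for i in(0,1,2)];d=a-b;v=c-[.5668,.1534]
    print(th,l[3],np.linalg.norm(d),np.degrees(np.arctan2(d[1],d[0])),v@hx,v@hy)
E
python3 look2.py 6
```

```text
tool head 98.035932986644 mid x -0.14635534797805014 y 0.0016433556001952448 F along,lat,z 2.282427318758356 -0.5152953667947743 0.44968263583232126 0.20089058392123382 17.6
140 1108.84375 0.13246802399977 98.20408732957455 -0.14695610643240567 -0.0022934586913437006
145 1078.90625 0.13054982242989788 98.11143635205912 -0.14698613816918893 -0.002062997674215247
150 1052.625 0.12877356945411547 98.20305564789064 -0.14696784728974457 -0.0018124076090830863
```

drive_tool(commands="5 0.2 0.01 0 -0.7; 5 0.3 0.01 0 0; 5 0.3 0.01 0 0; 5 0.3 0.01 0 0; 5 0.3 0 0 0; 5 0.3 0 0 0; 5 0.3 0 0 0; 5 0.3 0 0 0")

```text
time: 18.6
tool_pos: [0.613, -0.1469, -0.0175]
tool_rot: [0.0, 0.651, 0.759, -0.0]
contact_force: [0.6, -4.3, 2.1]
gripper_width: 0.204
```

```bash
python3 look2.py 7
```

```text
tool head 98.71920812039325 mid x -0.0776360089004269 y 0.00032689704588837625 F along,lat,z -0.7951407339617782 -1.0533863993771597 2.1464896772928643 0.20444118904845424 18.65
140 1112.96875 0.13223236173277067 98.80187213738682 -0.07854755754926242 -0.0008732689394710403
145 1081.15625 0.13034609357394963 98.67035242069048 -0.078518011882783 -0.0006888273518323959
150 1053.9375 0.1283285291467204 99.13305023952545 -0.07853414557334239 -0.0004384938622842976
```

drive_tool(commands="5 0.2 0 0 0; 5 0.25 0 0 0; 5 0.25 0 0 0; 5 0.25 0 0 0; 5 0.25 0 0 0; 5 0.25 0 0 0; 5 0.25 0 0 0; 5 0.25 0 0 0")

```text
time: 19.65
tool_pos: [0.6042, -0.0894, -0.0175]
tool_rot: [0.0, 0.651, 0.759, -0.0]
contact_force: [0.5, -5.9, 1.5]
gripper_width: 0.204
```

drive_tool(commands="5 0.25 0 0 0; 5 0.25 0 0 0; 5 0.25 0 0 0; 5 0.25 0 0 0; 5 0.25 0 0 0; 5 0.25 0 0 0; 5 0.25 0 0 0; 5 0.25 0 0 0")

```text
time: 20.65
tool_pos: [0.595, -0.03, -0.0175]
tool_rot: [0.0, 0.652, 0.759, -0.0]
contact_force: [-0.1, -5.1, 3.0]
gripper_width: 0.199
```

```bash
python3 look2.py 8 | head -1
```

```text
tool head 98.70890265979078 mid x 0.04045641665292765 y 0.00031071808162758764 F along,lat,z -3.3319824261382327 -0.45585459827315405 2.801043697297173 0.2007603631249994 20.7
```

drive_tool(commands="5 0.25 0 0 0; 5 0.25 0 0 0; 5 0.25 0 0 0; 5 0.25 0 0 0; 5 0.25 0 0 0; 5 0.25 0 0 0; 5 0.25 0 0 0; 5 0.25 0 0 0")

```text
time: 21.7
tool_pos: [0.5858, 0.0291, -0.0176]
tool_rot: [-0.0, 0.652, 0.759, -0.0]
contact_force: [0.8, -5.3, 3.7]
gripper_width: 0.199
```

drive_tool(commands="5 0.07 0 0 0; 5 0.07 0 0 0; 5 0.07 0 0 0; 5 0.07 0 0 0; 5 0.05 0 0 0; 5 0.05 0 0 0; 5 0.05 0 0 0; 5 0.05 0 0 0")

```text
time: 22.7
tool_pos: [0.5837, 0.043, -0.0177]
tool_rot: [-0.0, 0.652, 0.759, -0.0]
contact_force: [0.5, -5.6, 2.8]
gripper_width: 0.199
```

drive_tool(commands="5 0.03 0 0 0; 5 0.03 0 0 0; 5 0.03 0 0 0; 5 0.03 0 0 0; 5 0.03 0 0 0; 5 0.02 0 0 0; 5 0.02 0 0 0; 5 0.02 0 0 0")

```text
time: 23.7
tool_pos: [0.5827, 0.0492, -0.0177]
tool_rot: [-0.0, 0.652, 0.759, -0.0]
contact_force: [1.1, -6.1, 3.1]
gripper_width: 0.204
```

drive_tool(commands="5 0.01 0 0 0; 5 0.01 0 0 0; 5 0.01 0 0 0; 5 0.01 0 0 0; 5 0.01 0 0 0; 5 0.01 0 0 0; 5 0.01 0 0 0; 5 0.01 0 0 0")

```text
time: 24.7
tool_pos: [0.5824, 0.0515, -0.0176]
tool_rot: [-0.0, 0.652, 0.759, -0.0]
contact_force: [1.2, -5.1, 2.7]
gripper_width: 0.202
```

drive_tool(commands="5 0.012 0 0 0; 5 0.012 0 0 0; 5 0.012 0 0 0; 5 0.012 0 0 0; 5 0.012 0 0 0; 5 0.012 0 0 0; 5 0.012 0 0 0; 5 0.012 0 0 0")

```text
time: 25.7
tool_pos: [0.582, 0.0548, -0.0177]
tool_rot: [-0.0, 0.651, 0.759, -0.0]
contact_force: [0.9, -3.5, 2.0]
gripper_width: 0.199
```

drive_tool(commands="5 0.012 0 0 0; 5 0.012 0 0 0; 5 0.012 0 0 0; 5 0.012 0 0 0; 5 0.012 0 0 0; 5 0.012 0 0 0; 5 0.012 0 0 0; 5 0.012 0 0 0")

```text
time: 26.7
tool_pos: [0.5817, 0.0576, -0.0176]
tool_rot: [-0.0, 0.651, 0.759, -0.0]
contact_force: [0.9, -4.5, 1.9]
gripper_width: 0.2
```

drive_tool(commands="5 0.012 0 0 0; 5 0.012 0 0 0; 5 0.012 0 0 0; 5 0.012 0 0 0; 5 0.012 0 0 0; 5 0.012 0 0 0; 5 0.012 0 0 0; 5 0.012 0 0 0")

```text
time: 27.7
tool_pos: [0.5812, 0.0604, -0.0176]
tool_rot: [-0.0, 0.652, 0.759, -0.0]
contact_force: [0.9, -5.6, 1.9]
gripper_width: 0.202
```

drive_tool(commands="5 0.012 0 0 0; 5 0.012 0 0 0; 5 0.012 0 0 0; 5 0.012 0 0 0; 5 0.012 0 0 0; 5 0.012 0 0 0; 5 0.012 0 0 0; 5 0.012 0 0 0")

```text
time: 28.7
tool_pos: [0.5816, 0.061, -0.0175]
tool_rot: [0.002, 0.651, 0.759, -0.001]
contact_force: [2.7, -13.6, 0.8]
gripper_width: 0.203
```

drive_tool(commands="30 0 0 0 0; 50 0 0 0 0; 60 0 0 0 0; 70 0 0 0 0; 80 0 0 0 0; 85 0 0 0 0; 85 0 0 0 0; 85 0 0 0 0")

```text
time: 29.7
tool_pos: [0.5808, 0.0632, -0.0176]
tool_rot: [-0.0, 0.652, 0.759, 0.0]
contact_force: [-0.3, 0.2, 0.1]
gripper_width: 0.998
```

drive_tool(commands="85 0 0 -0.3 0; 85 0 0 -0.6 0; 85 -0.3 0 -0.8 0; 85 -0.6 0 -1 0; 85 -1 0 -1 0; 85 -1 0 -1 0; 85 -1 0 -1 0; 85 -1 0 -1 0")

```text
time: 30.7
tool_pos: [0.6033, -0.0831, 0.1864]
tool_rot: [0.001, 0.651, 0.759, 0.001]
contact_force: [0.6, 0.7, -0.4]
gripper_width: 0.996
```

drive_tool(commands="85 -1 0 -0.5 0; 85 -1 0 -0.5 0; 85 -1 0 0 0; 85 -1 0 0 0; 85 -1 0 0 0; 85 -1 0 0 0; 85 -0.5 0 0 0; 85 0 0 0 0")

```text
time: 31.7
tool_pos: [0.6325, -0.2753, 0.2142]
tool_rot: [0.0, 0.652, 0.758, 0.0]
contact_force: [-1.1, 1.4, -0.2]
gripper_width: 1.001
```

```bash
python3 - <<'E'
from h import *
np.set_printoptions(precision=4,suppress=True)
I={n:manip.grab_frame(n)[:,:,::-1].copy() for n in("top","side")}
print(manip.state()['time'])
a=cv2.resize(I["top"][150:270,140:300],(400,300),interpolation=cv2.INTER_CUBIC)
b=cv2.resize(I["side"][140:240,210:330],(400,333),interpolation=cv2.INTER_CUBIC)[:300]
cv2.imwrite("pics/end.png",cv2.convertScaleAbs(cv2.hconcat([a,b]),alpha=1.4))
for n in I: cv2.imwrite(f"pics/{n}_end.png",I[n])
h=blob(I["top"],(243,190,300,212),0,60);print(h,[plane('top',h[i],.039) for i in(1,2)])
o=cv2.imread("pics/top0.png");h=blob(I["top"],(249,215,290,245),0,60);print("pan2",h[0],blob(o,(249,215,290,245),0,60)[0])
E
```

```text
31.8
(array([256.017 , 191.8874]), array([242.2793, 193.5706]), array([274.4921, 188.7387]), 107.9375) [array([0.5665, 0.1494, 0.039 ]), array([0.5829, 0.0431, 0.039 ])]
pan2 [264.8941 228.5257] [264.7905 228.5152]
```

View pics/end.png

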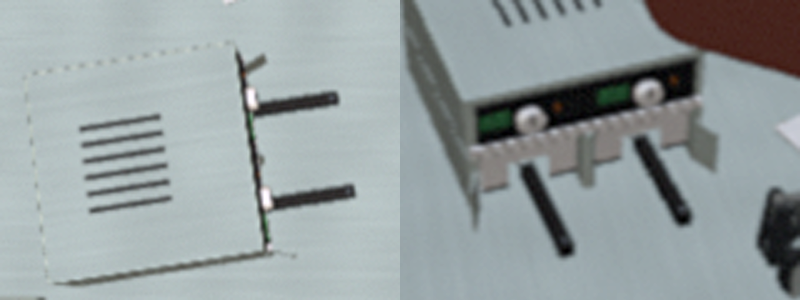

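```bash
python3 -c "
from plant import manip
print(manip.job_done(), manip.state()['time'])"
```

```text
the job is handed in; nothing more can be done
the job is handed in; nothing more can be done
```

The pan is in the empty bay (b, on the hood's −y side), up against the back stop. I let go and handed the job in at about 32 s.

- **Stop:** the push force rose from about 5.5 N of drag to about 13.9 N while the tool moved only 0.6 mm, and I stopped there. The highest reading I saw was below the 18 N ramming limit, but the force is only reported at the end of each 1 s move. From the tool reading pan_mid is about 133 mm inside the mouth. The handle end in the last picture gives about 134 mm. Both are within the expected 124–164 mm.
- **Last picture:** the flap hangs shut behind the pan, with both handles sticking out. The other pan's handle is within 0.1 px of its start position. The gripper is open and clear of everything. I did not measure the other items on the worktop again; nothing was seen to touch them.
- **Disagreement:** the reported tool height reads about 25–28 mm too low. Because of that the first grasp closed on nothing, just above the handle, without touching the pan. I spotted it in the side picture and corrected the height. I did not confirm the offset by touching the worktop, but the second grasp closed on the handle at about 17 mm, against a true width of 18 mm.
- **Hood corners:** my first reading of the hood's corners was about 4 mm off the knobs. I used the knobs, and the flap notches in the side view agreed with them.

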